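# Close the sugar doser and take off its filler cap

### The job

Get the doser ready for refilling: take the metal shut-off slide out of its stand and push it all the way down into the slot of the doser's outlet block, so that it stands fully home, and leave it there. Then take the white filler cap off the doser's neck: it only unscrews one way and nobody remembers which, so try both ways. Finish while still holding the cap upright in the gripper, a good 6 cm or more above its seat, and leave everything else on the counter where it is.

Things in the scene. Friction and masses are not known exactly. Their poses are not given: they have to be found in the camera images.
- hopper: The doser, a steel machine fixed to the counter; origin on the counter, z up. In its frame (mm): main body 150 (x) by 160 (y) centred at (0, 90), roof at z 120, the filler neck on its middle; grey drive box 80 by 100 centred at (-125, 70), top at z 166; outlet block with the slot, 112 by 42, centred at (0, -75), top at z 100; low chute between (top z 70).
- slot_mouth (a point): Middle of the slot's mouth, on the top of the outlet block (z 100 mm). The slot is 82 mm long along the hopper's x and 9 mm wide along its y; its two long edges flare out to about 17 mm over the top 8 mm. Its axes are those of the hopper.
- slot_floor (a point): Middle of the slot's floor, 75 mm straight below slot_mouth; the slide's foot rests here when it is fully home.
- stand: White plastic stand, 112 (x) by 60 (y) by 50 mm high, fixed to the counter; the slide stands upright and loose in its slot (84 mm along the stand's x, 10 mm wide along y, floor 10 mm above the counter, open at the top). Origin: centre of its underside.
- slide: Shut-off slide, plain metal, loose, about 0.25 kg: an upright blade 76 mm wide (its x), 6 mm thick (its y), 95 mm high (its z), with a grip bar on its top edge. Origin: centre of the blade's foot. It may go into the slot either way round. 20 mm of the blade and the bar stay above the block when it is home.
- slide_grip (a point): Centre of the slide's grip bar, 108 mm above the slide's foot. The bar is 50 mm long (slide's x), 14 mm thick (y; pinch it across this), 26 mm high.
- neck_seat (a point): Centre of the flat round seat (60 mm across, 135 mm above the counter) on which the cap's rim rests when it is screwed on. The axis is vertical. The neck rises 19 mm above it inside the cap.
- cap: White plastic filler cap, a round fluted knob 56 mm in diameter and 42 mm high, loose, about 0.09 kg, screwed on the neck. Origin: centre of its underside (rim), z up through its top. Its coarse thread is right-handed or left-handed, which cannot be seen. Turned the wrong way it meets a hard stop within 15 degrees.
- cap_top (a point): Centre of the cap's top face, 42 mm above its rim. Turned the right way, the cap turns easily and can be lifted straight off after about 60 degrees; any turn of 70 to 125 degrees from the start will do (it stops at about 140). Before that it lifts 3 mm at most. It hardly rises by itself as it turns.
- jar: Bystander: closed glass storage jar, 84 mm in diameter, 130 mm high, at the other side of the doser from the stand. Origin: centre of its underside. Leave it alone.
- bowl: Bystander: steel bowl 110 mm wide, 60 mm high, beyond the doser. Origin: centre of its underside. Leave it alone.
- scraper: Bystander: dough scraper lying flat beyond the doser, 120 mm wide, 22 mm high. Origin: on the counter, under the blade. Leave it alone.
Mind the look-alikes: they are no part of the job. What is shaped like the cap but red or yellow is not meant.

How it is judged:
By the outcome, as a careful person would: the job done as asked, in the order asked, and still so for the second after the job is handed in, while the arm keeps its last pose, push and grip.
It also fails if it takes over 64 s, if anything falls off the work surface, if the arm or the gripper's body presses on something with over 40 N, if the wrist force passes 120 N, or if a joint passes its speed limit or range.

### The arm

A 6-joint arm with a two-finger parallel gripper is mounted at the origin on the work surface. World frame = base frame: x ahead of the robot, y to its left, z up, the work surface at z = 0. Lengths are in mm, angles in rad, forces in N, time in s.
With the tool pointing down it reaches from about 275 to 825 mm from the base axis. Payload 4.9 kg.
Tool frame: the origin (TCP) lies at the very end of the fingers, on their centre line; the grasp point (between the pads) lies 19 mm behind it; z points along the fingers, y is the line along which they close (so a half turn about z gives the same grasp; the last joint's range is limited). The gripper opens to 85 mm and grips with 20 to 120 N. Pads are 22 mm wide; open, the fingers measure 114 mm over their backs; the gripper's body (76 mm by 85 mm) begins 54 mm behind the grasp point. The pads swing forward as they close: fully open they stand 13 mm farther back than shut.
Start: joints at [1.158, 0.326, -0.193, 1.052, 0, 1.437], TCP at [151.355, 528.782, 231.281] pointing down, gripper open.
Joint ranges: [-2.65, 2.65], [-0.97, 1.79], [-1.3, 1.35], [-1.93, 2.1], [-1.47, 1.37], [-3.14, 3.14]. Speed limits (rad/s): [2.57, 2.57, 3.14, 3.14, 3.14, 3.14].

### API

Orientations are given as [roll, pitch, yaw] about the fixed x, y, z axes, in that order (R = Rz(yaw) Ry(pitch) Rx(roll)).
In Python, from bench import bot, solve_ik, imaging gives the robot as it stands. Calls block until the motion is done:
- bot.move_ptp(position, orientation): joint-space move of the TCP to a pose.
- bot.movel(position, rot=None, max_speed=150, threshold=None): straight line of the TCP; rot=None keeps the orientation; max_speed is the mean speed in mm/s. With threshold (N) it stops when the force on the tool has changed by that much, and returns True; else False.
- bot.move_j(angles): joint-space move.
- bot.grip(opening, effort=None): opening from 0.0 (shut) to 1.0 (fully open); effort is the grip in N (None keeps the last); returns when the fingers have stopped.
- bot.dwell(seconds).
- solve_ik(position, orientation): joint angles nearest the present ones, or None.
- bot.get_state(): the state.
- imaging.capture(name): name is "side" or "top" or "wrist"; returns the picture (480x640x3 uint8, blue, green, red); there is no depth.
- imaging.camera_model(name): a dict with "K" (3x3 intrinsics, pixels), "position" and "rotation" of the camera in the world. Camera axes: x right, y up, looking along -z (the intrinsics and any distortion apply to the point x, -y, -z); pixel columns grow to the right and rows downward; lengths in mm; the calibration is good to about 2 mm. A picture is of the moment at which its call begins: read the wrist's pose just before it. camera_model takes no time and is no camera call; for the wrist camera it gives the pose at the moment of the call.
A pose or a line that the arm cannot do raises bot.IKError and nothing moves.
- bot.sign_off(): hands the job in; it is judged then, once.
The state is a dict: "t": time; "qpos": joint angles; "joint_velocities": joint speeds; "effort": joint torques, N m; "tcp_pos": TCP position; "orientation": TCP orientation; "contact_force": force on the tool from outside, world axes, zero at the start; "wrist_torque": the same for the moment, N m; "opening": opening from 0.0 (shut) to 1.0 (fully open); "gripper_force": force on a finger pad.
Only numpy, scipy, OpenCV 4.12 (cv2) and the standard library are available. Lean on these libraries where they do the work, as an engineer would, in place of code of your own. Each camera call takes 0.05 s, during which the arm holds its last target. There are 200 camera calls.

## Working session

There is one attempt and no reset: what is moved stays moved. The work goes in short steps, each a Python script; the robot and the scene stay as the last script left them, time stands still between calls to the robot, and variables do not carry over. Pictures are saved under pics/ and viewed, at most 10 in all, crops included, and the job is handed in when it is done.

```bash
ls; mkdir -p pics; python3 - <<'E'
from bench import bot, imaging
import cv2, numpy as np
for n in ("side","top"):
    im=imaging.capture(n); cv2.imwrite(f"pics/{n}0.png",im)
for n in ("side","top","wrist"):
    m=imaging.camera_model(n); print(n,{k:np.round(v,3).tolist() if not isinstance(v,str) else v for k,v in m.items()})
print(bot.get_state())
E
```

```text
pics
side {'K': [[552.501, 0.0, 327.054], [0.0, 552.501, 235.891], [0.0, 0.0, 1.0]], 'position': [573.299, -920.262, 839.605], 'rotation': [0.919, 0.008, -0.026]}
top {'K': [[578.743, 0.0, 316.197], [0.0, 578.743, 233.937], [0.0, 0.0, 1.0]], 'position': [419.025, -14.437, 1301.214], 'rotation': [0.138, 0.028, -1.588]}
wrist {'K': [[413.809, 0.0, 305.211], [0.0, 413.809, 234.432], [0.0, 0.0, 1.0]], 'position': [84.208, 547.869, 371.673], 'rotation': [-0.276, 0.002, 1.294]}
{'t': 0.1, 'qpos': array([ 1.15783572e+00,  3.26857331e-01, -1.93508289e-01,  1.05200757e+00,
        3.89803805e-07,  1.43658403e+00]), 'joint_velocities': array([ 0.00120641,  0.00091749,  0.00177714, -0.00103229, -0.00034858,
       -0.00148385]), 'effort': array([ 3.52297366e-05, -4.44239080e+01,  2.63037980e+01,  7.93842366e-03,
       -1.71538159e-04, -1.16350125e-05]), 'tcp_pos': array([151.1119346 , 528.27567862, 230.57765085]), 'orientation': array([-3.14003002e+00, -2.11386113e-04,  2.86284418e+00]), 'contact_force': array([ 0.00717907, -0.96562067, -0.51454811]), 'wrist_torque': array([-0.00110369,  0.00049533,  0.02883585]), 'gripper_force': 0.0, 'opening': 1.0021333479475345}
```

View pics/side0.png

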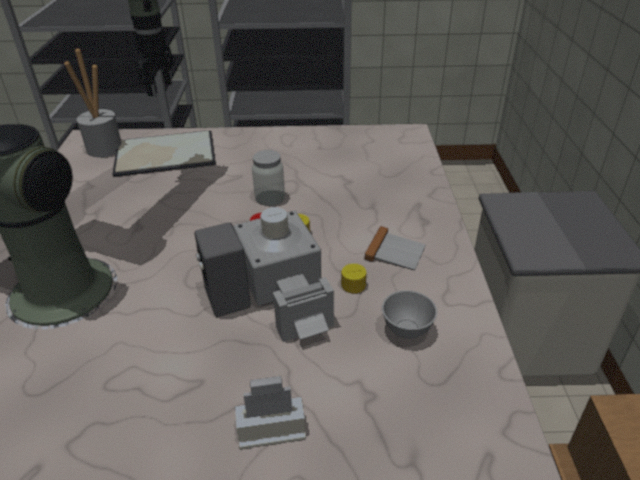

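View pics/top0.png

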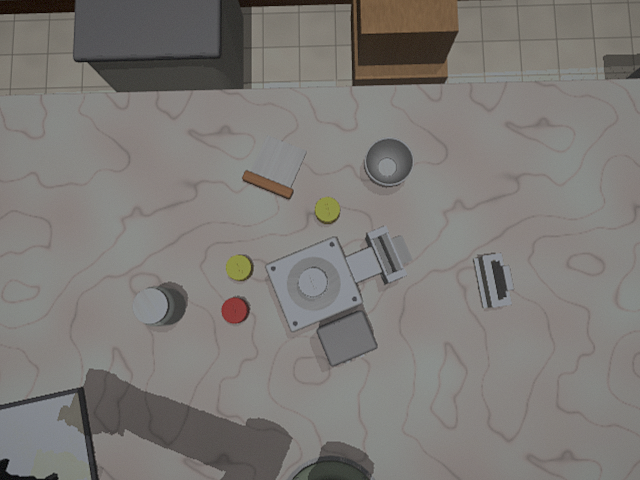

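```bash
cat > h.py <<'E'
import numpy as np, cv2
from scipy.spatial.transform import Rotation as Rot
from bench import bot, solve_ik, imaging
def ray(m,px):
    K=np.array(m["K"]); px=np.atleast_2d(np.asarray(px,float))
    d=np.c_[px,np.ones(len(px))]@np.linalg.inv(K).T
    R=Rot.from_euler("xyz",m["rotation"]).as_matrix()
    return np.array(m["position"],float),(d*[1,-1,-1])@R.T
def onplane(m,px,z):
    p,d=ray(m,px); return p+d*((z-p[2])/d[:,2:3])
def proj(m,P):
    R=Rot.from_euler("xyz",m["rotation"]).as_matrix()
    c=(np.atleast_2d(P)-m["position"])@R*[1,-1,-1]
    q=c@np.array(m["K"]).T; return q[:,:2]/q[:,2:]
E
python3 - <<'E'
from h import *
im=cv2.imread("pics/top0.png")
c=im[190:380,255:525]; c=cv2.resize(c,None,fx=2.96,fy=2.96,interpolation=cv2.INTER_CUBIC)
c=cv2.convertScaleAbs(c,alpha=1.5); cv2.imwrite("pics/topcrop.png",c); print(c.shape, imaging.camera_model("top").keys())
m=imaging.camera_model("top")
print(onplane(m,[312,282],177),onplane(m,[384,255],100),onplane(m,[492,280],50))
E
```

```text
(562, 799, 3) dict_keys(['K', 'position', 'rotation'])
[[481.78393705  24.47648674 177.        ]] [[ 539.33008649 -123.49217245  100.        ]] [[ 486.02251473 -356.80047026   50.        ]]
```

View pics/topcrop.png

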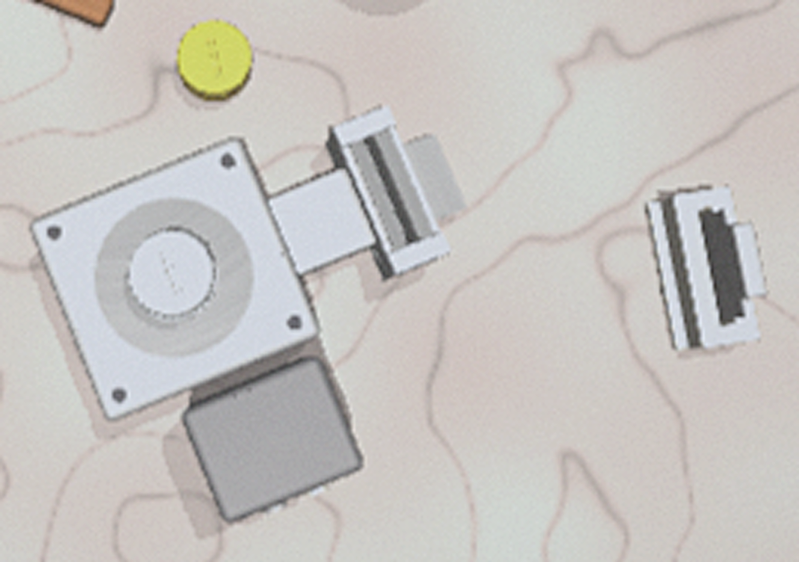

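```bash
python3 - <<'E'
from h import *
m=imaging.camera_model("top")
f=lambda p: np.array(p,float)/2.96+[255,190]
roof=onplane(m,f([(35,225),(240,140),(316,335),(110,418)]),120)[:,:2]
blk=onplane(m,f([(331,130),(388,106),(449,253),(391,278)]),100)[:,:2]
box=onplane(m,f([(187,410),(317,359),(360,466),(228,520)]),166)[:,:2]
# model points in hopper frame, order matched: crop right = -y hopper, crop up = +x hopper
Pm=np.array([(75,170),(75,10),(-75,10),(-75,170),(56,-54),(56,-96),(-56,-96),(-56,-54),(-85,120),(-85,20),(-165,20),(-165,120)],float)
W=np.r_[roof,blk,box]
a=Pm-Pm.mean(0); b=W-W.mean(0)
th=np.arctan2((a[:,0]*b[:,1]-a[:,1]*b[:,0]).sum(),(a*b).sum())
R=np.array([[np.cos(th),-np.sin(th)],[np.sin(th),np.cos(th)]]); t=W.mean(0)-R@Pm.mean(0)
print("yaw",th,"t",t); print(np.round(W-(Pm@R.T+t),1))
print("neck",R@[0,90]+t,"slot",R@[0,-75]+t,"cap px",onplane(m,f([(172,270)]),177))
bar=onplane(m,f([(735,224),(755,222),(766,295),(747,292)]),131); print("bar",bar,bar.mean(0))
st=onplane(m,f([(676,196),(728,186),(757,340),(690,350)]),50); print("stand",st,st.mean(0))
print("jar",onplane(m,[152,304],130),"bowl",onplane(m,[388,162],60))
E
```

```text
yaw 0.3694010551703352 t [513.62309376 -60.78808299]
[[-2.8 -6.2]
 [-4.1 -0.2]
 [ 0.3  5. ]
 [ 4.3 -2.6]
 [-1.   1.8]
 [ 0.1  0.2]
 [-0.1  1.7]
 [-1.6  3.5]
 [ 1.2 -6.1]
 [-3.3  1.3]
 [ 2.   4.2]
 [ 5.  -2.6]]
neck [481.12796785  23.14085596] slot [ 540.70236534 -130.72886544] cap px [[483.2618088   22.30141793 177.        ]]
bar [[ 509.96763718 -358.84115324  131.        ]
 [ 511.06651691 -372.37144014  131.        ]
 [ 461.64351167 -376.63429164  131.        ]
 [ 463.88805417 -364.06196828  131.        ]] [ 486.64142998 -367.97721332  131.        ]
stand [[ 537.48094088 -341.36655205   50.        ]
 [ 544.04136932 -379.3211147    50.        ]
 [ 432.52641724 -393.25428498   50.        ]
 [ 426.22668216 -345.08742681   50.        ]] [ 485.0688524  -364.75734463   50.        ]
jar [[445.91269868 351.1645869  130.        ]] bowl [[ 748.24271917 -142.6476826    60.        ]]
```

```bash
python3 - <<'E'
from h import *
bot.move_ptp([486,-367,250],[np.pi,0,np.pi+0.1-2*np.pi])
s=bot.get_state(); m=imaging.camera_model("wrist"); im=imaging.capture("wrist")
print(s["t"],s["tcp_pos"],s["orientation"],s["qpos"],m["position"],m["rotation"])
cv2.imwrite("pics/w1.png",im); np.save("w1.npy",m,allow_pickle=True)
print(proj(m,[[486,-367,131],[486,-367,50]]))
E
```

```text
3.4417 [ 486.42176245 -366.31652765  250.00153052] [ 3.14143585e+00  6.30768822e-05 -3.04043015e+00] [-7.66711432e-01  4.26455591e-01  5.08936389e-03  1.14950895e+00
  1.49487435e-04 -8.67873943e-01] [ 417.07997159 -372.9447574   391.09936996] [-2.75888899e-01  8.34910245e-05  1.67376429e+00]
[[303.444161   227.81793169]
 [303.84902721 202.99368885]]
```

View pics/w1.png

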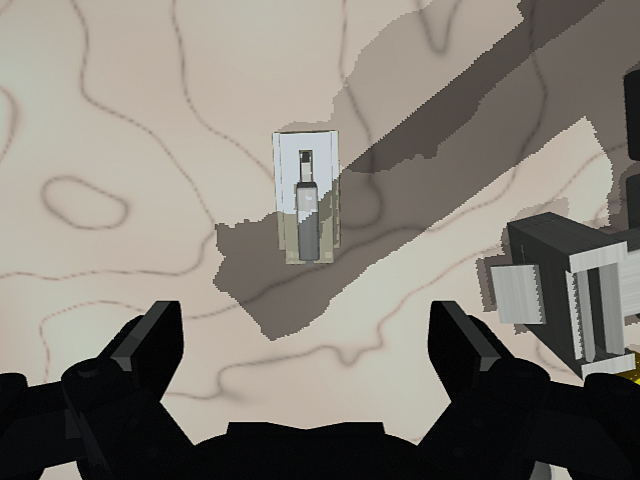

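```bash
python3 - <<'E'
from h import *
m=np.load("w1.npy",allow_pickle=True).item()
print("bar top",onplane(m,[(297,184),(318,184),(319,260),(298,260)],131))
print("blade/slot far end",onplane(m,[(300,150),(312,150)],50), "stand far",onplane(m,[(274,131),(338,131)],50),"near",onplane(m,[(285,263),(333,263)],50))
print("stand far at 0",onplane(m,[(274,131),(338,131)],0))
im=cv2.imread("pics/w1.png"); c=cv2.resize(im[120:275,260:355],None,fx=3.8,fy=3.8,interpolation=cv2.INTER_CUBIC); cv2.imwrite("pics/w1c.png",c); print(c.shape)
E
```

```text
bar top [[ 457.93905549 -373.95709944  131.        ]
 [ 456.57586184 -360.76659248  131.        ]
 [ 506.96012299 -354.46214093  131.        ]
 [ 508.39568427 -368.35067676  131.        ]]
blade/slot far end [[ 442.88019551 -374.55030527   50.        ]
 [ 441.88117172 -364.88293116   50.        ]] stand far [[ 430.15616954 -396.72642095   50.        ]
 [ 424.89291146 -345.79299501   50.        ]] near [[ 540.76055905 -377.94690434   50.        ]
 [ 536.4483854  -336.22846167   50.        ]]
stand far at 0 [[ 432.07294206 -400.21245253    0.        ]
 [ 426.03817007 -341.81295799    0.        ]]
(589, 361, 3)
```

View pics/w1c.png

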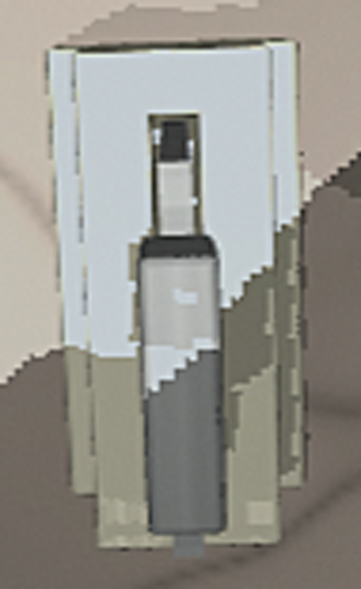

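```bash
python3 - <<'E'
from h import *
o=[np.pi,0,0.115-np.pi]
bot.movel([483.8,-364.3,180],o)
r=bot.movel([483.8,-364.3,100],o,max_speed=100,threshold=15)
print("stopped",r,bot.get_state()["tcp_pos"])
if not r:
    bot.grip(0.0,70); s=bot.get_state(); print(s["t"],s["opening"],s["gripper_force"],s["contact_force"],s["tcp_pos"])
    if s["opening"]>0.08:
        print(bot.movel([483.8,-364.3,240],o,max_speed=120,threshold=25))
        s=bot.get_state(); print(s["t"],s["opening"],s["contact_force"],s["tcp_pos"])
        y=0.38; p=np.array([540,-131])+75*np.array([np.cos(y),np.sin(y)])
        bot.move_ptp([*p,265],[np.pi,0,y-np.pi]); bot.dwell(.2)
        s=bot.get_state(); m=imaging.camera_model("wrist"); im=imaging.capture("wrist")
        cv2.imwrite("pics/w2.png",im); np.save("w2.npy",m,allow_pickle=True)
        print(s["t"],s["opening"],s["contact_force"],s["wrist_torque"],s["tcp_pos"],m["position"])
E
```

```text
stopped False [ 484.25309579 -364.72684787  100.69683172]
5.7083 0.15494997444954664 68.54988813400269 [-0.0393844   0.79494112  1.63430388] [ 484.02414312 -364.54069913  100.26372776]
False
7.025 0.14711796529969964 [ 0.41618838  0.64901429 -2.54004647] [ 483.40901146 -363.90986118  239.0653175 ]
8.3417 0.15146680477079244 [-0.3761372  -0.04373504 -1.24319867] [-0.05901377  0.05078209 -0.04485591] [ 609.30017757 -104.69652556  264.83429638] [ 544.51978102 -129.77893913  405.93289522]
```

View pics/w2.png

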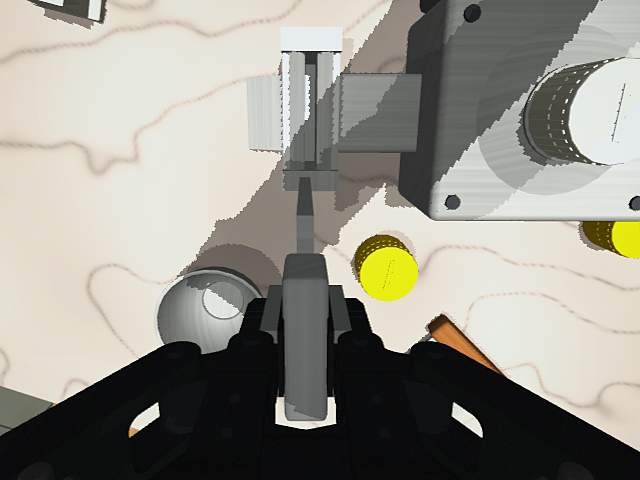

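```bash
python3 - <<'E'
from h import *
im=cv2.imread("pics/w2.png"); c=cv2.resize(im[20:270,260:360],None,fx=2.4,fy=2.4,interpolation=cv2.INTER_CUBIC)
c2=cv2.convertScaleAbs(c,alpha=1.8); cv2.imwrite("pics/w2c.png",np.hstack([c,c2])); print(c.shape)
E
```

```text
(600, 240, 3)
```

View pics/w2c.png

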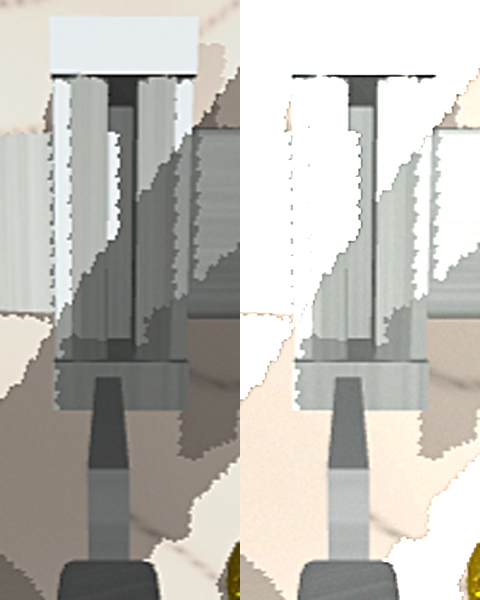

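```bash
python3 - <<'E'
from h import *
m=np.load("w2.npy",allow_pickle=True).item()
f=lambda p: np.array(p,float)/2.4+[260,20]
A=onplane(m,f([(50,16),(198,16),(187,409),(54,409)]),100); print(A,A.mean(0))
print([np.linalg.norm(A[i]-A[i-1]) for i in range(4)])
e=onplane(m,f([(123,75),(121.5,361)]),100); t=onplane(m,f([(123,90),(122,345)]),92)
for q in (e,t): d=q[1]-q[0]; print(q,q.mean(0),np.linalg.norm(d),np.arctan2(d[1],d[0]))
# the held slide: blade foot near end & bar
s=bot.get_state(); print(s["tcp_pos"],s["orientation"])
z=s["tcp_pos"][2]
b=onplane(m,f([(96,378),(120,378)]),z+19-108); print("foot far end",b)
bb=onplane(m,f([(88,470),(130,470)]),z+19-108+95); print("blade top",bb)
yaw=s["orientation"][2]+np.pi; u=np.array([np.cos(yaw),np.sin(yaw)]); 
for q in (b,bb): w=q.mean(0)[:2]-s["tcp_pos"][:2]; print("in tool-aligned (along,across)",w@u,w@[-u[1],u[0]])
E
```

```text
[[ 495.9815758  -166.8489125   100.        ]
 [ 480.61547558 -128.3097712   100.        ]
 [ 584.11153653  -87.78872322  100.        ]
 [ 599.42163733 -126.1803151   100.        ]] [ 540.03255631 -127.2819305   100.        ]
[np.float64(111.14756472308706), np.float64(41.489546258789694), np.float64(111.14580496784622), np.float64(41.331749458862156)]
[[ 502.56984556 -142.12488225  100.        ]
 [ 577.87566361 -112.24562414  100.        ]] [ 540.22275458 -127.18525319  100.        ] 81.01688896397854 0.37772073206775963
[[ 505.23842039 -140.92885415   92.        ]
 [ 574.05973478 -113.5070033    92.        ]] [ 539.64907758 -127.21792872   92.        ] 74.08327219726858 0.37916943306996076
[ 609.33787304 -104.53164398  264.8802507 ] [ 3.14158214e+00 -2.59839920e-04 -2.76368759e+00]
foot far end [[ 575.42865095 -120.61700082  175.8802507 ]
 [ 573.36881866 -115.45168485  175.8802507 ]]
blade top [[ 575.02226682 -120.72197848  270.8802507 ]
 [ 572.85133543 -115.27832948  270.8802507 ]]
in tool-aligned (along,across) -37.45596749149259 0.34169574906356637
in tool-aligned (along,across) -37.87269216640111 0.5439138243041839
```

```bash
python3 - <<'E'
from h import *
o=[np.pi,0,0.377-np.pi]; x,y=540.0,-127.8
bot.movel([x,y,265],o,max_speed=120); bot.movel([x,y,200],o,max_speed=120)
bot.dwell(.1); s=bot.get_state(); print(s["t"],s["tcp_pos"],s["orientation"],s["contact_force"])
r=bot.movel([x,y,165],o,max_speed=40,threshold=10)
s=bot.get_state(); print("A",r,s["t"],s["tcp_pos"],s["contact_force"],s["wrist_torque"])
if not r:
    r=bot.movel([x,y,112],o,max_speed=40,threshold=18)
    s=bot.get_state(); print("B",r,s["t"],s["tcp_pos"],s["contact_force"],s["wrist_torque"],s["opening"])
E
```

```text
9.95 [ 540.86750405 -128.00090769  201.00279939] [-3.14032622e+00  1.41960956e-03 -2.76441321e+00] [-0.61198604  0.2457732  -2.12963348]
A False 10.975 [ 540.26842597 -127.87875091  165.28117571] [-0.45020893  0.87851563 -0.57506325] [ 0.01302733  0.0013788  -0.01631288]
B True 12.125 [ 540.0717207  -127.98316004  115.26028798] [-0.42497888 -0.35169942  4.89383786] [-0.02204565  0.08637354 -0.03308583] 0.14983464105643768
```

```bash
python3 - <<'E'
from h import *
o=[np.pi,0,0.377-np.pi]; x,y=540.0,-127.8
r=bot.movel([x,y,113.5],o,max_speed=20,threshold=30)
s=bot.get_state(); print("push",r,s["t"],s["tcp_pos"],s["contact_force"])
bot.grip(0.7); s=bot.get_state(); print(s["t"],s["opening"],s["contact_force"])
bot.movel([x,y,265],o,max_speed=130)
yw=3.1
bot.move_ptp([481,25,290],[np.pi,0,yw-0.05]); bot.grip(1.0)
s=bot.get_state(); m=imaging.camera_model("wrist"); im=imaging.capture("wrist")
cv2.imwrite("pics/w3.png",im); np.save("w3.npy",m,allow_pickle=True)
print(s["t"],s["tcp_pos"],s["qpos"],m["position"],proj(m,[[481,25,177],[540.2,-127.2,146]]))
cv2.imwrite("pics/top3.png",imaging.capture("top"))
E
```

```text
push False 12.375 [ 540.27607433 -128.11442872  115.229091  ] [-4.5581713   0.48731421 11.30450535]
12.8833 0.7002954314897193 [0.3597829  0.39495889 0.76653897]
15.3167 [481.18886418  24.38413856 289.7154931 ] [-1.02723375e-01  1.64776460e-01 -2.54954516e-01  1.15153921e+00
 -6.39282205e-06 -1.01214272e-02] [411.86790735  31.13038165 430.83200107] [[305.57811454 230.9315003 ]
 [112.10839706 312.94795795]]
```

View pics/w3.png

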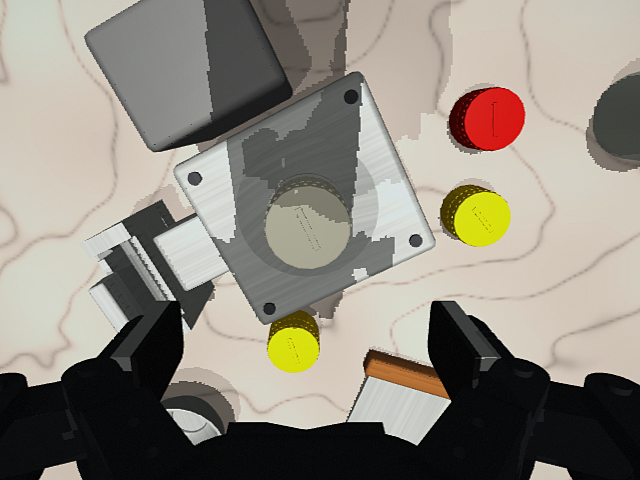

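```bash
python3 - <<'E'
from h import *
m=np.load("w3.npy",allow_pickle=True).item()
im=cv2.imread("pics/w3.png"); hsv=cv2.cvtColor(im,cv2.COLOR_BGR2HSV)
g=cv2.cvtColor(im,cv2.COLOR_BGR2GRAY)
print(hsv[227,285],hsv[227,262],hsv[275,308])
c=cv2.HoughCircles(cv2.GaussianBlur(g[150:300,230:390],(5,5),0),cv2.HOUGH_GRADIENT,1,30,param1=80,param2=15,minRadius=38,maxRadius=47)
c=c[0]+[230,150,0]; print(c[:3]); print(onplane(m,c[:3,:2],177), onplane(m,[308,227],177))
a=cv2.resize(im[180:345,70:260],None,fx=2.1,fy=2.1,interpolation=cv2.INTER_CUBIC)
t=cv2.imread("pics/top3.png"); t=cv2.resize(t[215:300,350:450],None,fx=3.9,fy=3.9,interpolation=cv2.INTER_CUBIC)
h=min(a.shape[0],t.shape[0]); cv2.imwrite("pics/chk.png",np.hstack([a[:h],t[:h]])); print(h)
E
```

```text
[ 27  30 172] [ 60   7 112] [ 60   5 104]
[[308.5        226.5         40.70000076]]
[[478.26723405  27.10817135 177.        ]] [[478.56495817  26.76336807 177.        ]]
332
```

View pics/chk.png

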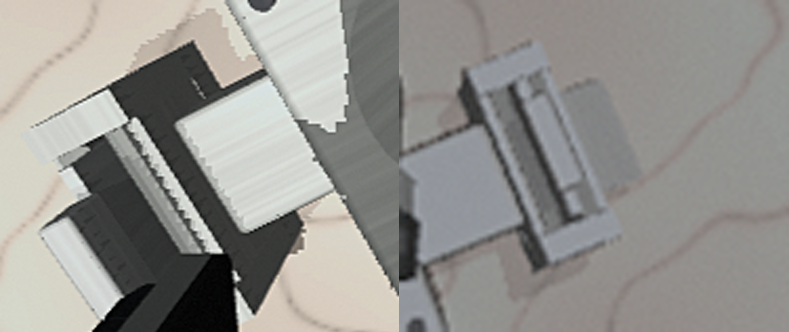

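```bash
cat >> h.py <<'E'
def turn(total,step,lim):
    """turn joint 6 by total deg in steps until |Tz change|>lim; returns deg done"""
    t0=bot.get_state()["wrist_torque"][2]; q0=np.array(bot.get_state()["qpos"]); q=q0.copy(); n=0
    while abs(n)<abs(total):
        n+=step; q=q0.copy(); q[5]+=np.radians(n); bot.move_j(q)
        s=bot.get_state(); tz=s["wrist_torque"][2]
        print(n,round(s["t"],2),"Tz",round(tz-t0,3),"F",np.round(s["contact_force"],1),"dq6",round(np.degrees(s["qpos"][5]-q0[5]),1))
        if abs(tz-t0)>lim: break
    return n
E
python3 - <<'E'
from h import *
o=[np.pi,0,3.05]; x,y=479,26.6
bot.movel([x,y,200],o,max_speed=150)
r=bot.movel([x,y,142],o,max_speed=80,threshold=12)
s=bot.get_state(); print(r,s["t"],s["tcp_pos"],s["contact_force"])
if not r:
    bot.grip(0.0,60); s=bot.get_state(); print(s["t"],s["opening"],s["gripper_force"],s["contact_force"],s["wrist_torque"],s["tcp_pos"])
    turn(-20,-4,0.5)
E
```

```text
False 17.0417 [479.4145836   26.55533524 142.4348778 ] [-0.10481658  0.23896186  0.41033324]
17.4333 0.6425577016495402 63.00602300092578 [-1.47503137  0.69324701  6.30846333] [0.02283651 0.17569883 0.02033785] [479.54017523  26.55793486 142.82517364]
-4 17.68 Tz -0.032 F [ 0.2 -0.5  1.8] dq6 -3.9
-8 17.93 Tz 0.004 F [-0.2 -0.2  1.5] dq6 -7.9
-12 18.18 Tz 0.008 F [0.3 0.6 0.8] dq6 -11.8
-16 18.43 Tz -0.001 F [ 0.  -0.   1.2] dq6 -15.8
-20 18.68 Tz -0.009 F [0.2 0.2 1.6] dq6 -19.8
```

No stop was met after 20°, with almost no torque, so this is the way it unscrews. I'll carry on to 97° and lift.

```bash
python3 - <<'E'
from h import *
n=turn(-77,-11,0.5)
s=bot.get_state(); p=s["tcp_pos"].copy()
r=bot.movel([p[0],p[1],p[2]+12],None,max_speed=30,threshold=15)
s=bot.get_state(); print("lift",r,s["t"],s["tcp_pos"],s["contact_force"],s["opening"])
if not r:
    r=bot.movel([p[0],p[1],p[2]+100],None,max_speed=80,threshold=20); bot.dwell(.3)
    s=bot.get_state(); print("lift",r,s["t"],s["tcp_pos"],s["orientation"],s["contact_force"],s["opening"],s["gripper_force"])
    cv2.imwrite("pics/side4.png",imaging.capture("side"))
    im=imaging.capture("side")[100:360,170:470]; cv2.imwrite("pics/side4c.png",cv2.resize(im,None,fx=2.3,fy=2.3,interpolation=cv2.INTER_CUBIC))
E
```

```text
-11 18.98 Tz 0.003 F [ 0.9 -0.3  2.4] dq6 -10.7
-22 19.28 Tz 0.032 F [0.5 0.5 1.8] dq6 -21.7
-33 19.58 Tz 0.012 F [-0.9 -0.2  2.5] dq6 -32.7
-44 19.88 Tz 0.045 F [ 0.2 -0.9  2.1] dq6 -43.6
-55 20.18 Tz 0.04 F [ 0.6 -1.6  2. ] dq6 -54.6
-66 20.48 Tz 0.016 F [ 1.6 -3.2  0.6] dq6 -65.6
-77 20.78 Tz 0.032 F [ 1.2 -3.4  0.3] dq6 -76.6
lift False 21.3417 [480.10153959  26.1865922  155.05909274] [ 0.96775568 -3.58080723  1.45470057] 0.6371461533504195
lift False 22.8917 [480.03254563  26.22691529 242.75348757] [-3.14059714e+00 -1.41743261e-04 -1.54327938e+00] [ 1.2557981   0.11482447 -0.29003611] 0.6365489394777424 63.79420974757522
```

View pics/side4c.png

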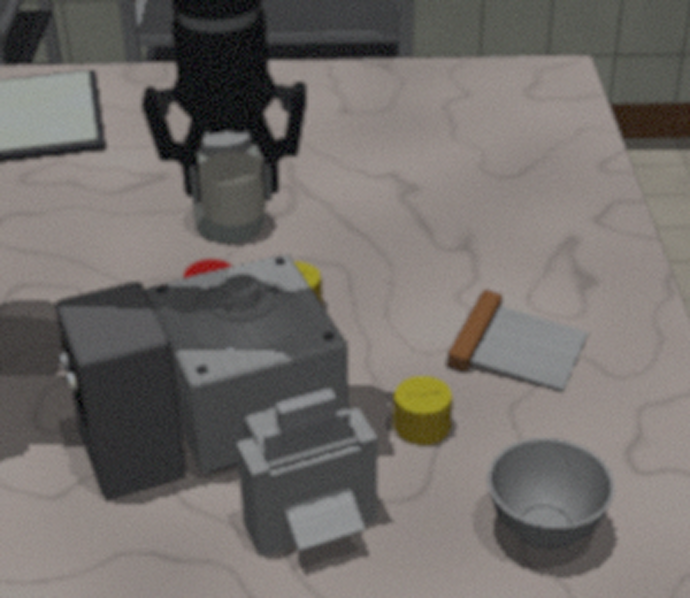

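The side view shows the cap held upright between the fingers at about crop (232,175), in front of the jar, with the neck bare at (240,290). The slide is in the outlet block at (310,415), with only a little blade and the bar showing, and the bystanders haven't moved. The finger opening of 0.637 also fits a held cap, so I'm handing in.

```bash
python3 -c "
from bench import bot
print(bot.sign_off())"
```

```text
the job is handed in; nothing more can be done
None
```

Job handed in at about 23 s: the slide is fully home in the outlet slot, and the cap came off turning counter-clockwise seen from above (97°, so the other way was never needed) and is held upright about 10 cm above its seat.

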